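Make up the slide kit and the cell-counting kit for a microscopy practical

TASK

Make up the two kits for the microscopy practical from the things on the bench. Slide kit, in the tray with two round wells: push the carton of slides fully home into the narrow slot, and stand the oil dropper bottle in the large well and the yellow-capped vial in the small one. Cell-counting kit, in the tray with one round well: lay the counting plate flat, window up, in its shallow rectangular recess and stand the open amber vial in the well. Each thing must rest upright on the floor of its recess, let go; tip no bottle or vial over on the way, and leave the spare rubber bulb and the porcelain cup where they stand.

Things in the scene. Friction and masses are not known exactly. Their poses are not given: they have to be found in the camera images.
- slide_tray: Fixed kit tray, white with grey insert, 134 x 124 mm (x, y), end lips 6 mm more at +-y; insert top z=19 mm. Origin: centre of underside. Slide kit: TWO round wells. In its frame: slot 34 (x) by 85 (y) mm, centre (-30, 0), for the carton; large well, diameter 46 mm, centre (+32, +29); small well, diameter 37 mm, centre (+32, -31). All floors at z=4 mm, edges chamfered 2 mm.
- count_tray: Fixed kit tray, white with grey insert, 134 x 124 mm (x, y), end lips 6 mm more at +-y; insert top z=19 mm. Origin: centre of underside. Cell-counting kit: ONE round well. In its frame: shallow recess 44 (x) by 105 (y) mm, centre (-30, 0), floor z=14 mm, for the counting plate; well, diameter 37 mm, centre (+34, 0), floor z=4 mm. Edges chamfered 2 mm.
- slide_pack: Carton of microscope slides, white and blue block 30 x 80 x 26 mm (x, y, z), 0.09 to 0.14 kg, lying flat. Origin at the centre of its underside; its length is along its y. Grip it across the 30 mm width. It fits the slot with 2 mm to spare each side.
- oil_dropper: Small amber glass bottle of immersion oil with a red dropper top, standing: body 34 mm across up to a height of 45 mm, then a shoulder to 58 mm, collar 22 mm across up to 67 mm, dropper bulb 11 mm across up to 94 mm. Origin at the centre of its underside, z up; 0.04 to 0.07 kg. The tallest of the things.
- counting_plate: Ivory counting plate with a dark window, flat block 95 x 35 x 11 mm (x, y, z), 0.07 to 0.12 kg, lying flat, window up. Origin at the centre of its underside; its length is along its x. Grip it across the 35 mm width.
- vial_amber: Open amber glass vial, straight sided, 25 mm across and 34 mm high, standing, 0.018 kg. Origin at the centre of its underside, z up.
- vial_yellow: Small clear vial with a ribbed yellow screw cap, standing: 23 mm high; the cap, 22.5 mm across, is its upper 11 mm. 0.012 kg. Origin at the centre of its underside, z up. Grip the cap.
- bulb_spare: Bystander: spare pale rubber pipette bulb, round, 27 mm across and 28 mm high, standing among the stock. Origin at the centre of its underside. To be left where it stands.
- porcelain_cup: Bystander: white porcelain cup, 45 mm across and 50 mm high, on the bench near the trays. Origin at the centre of its underside. To be left where it stands.
There are look-alikes about, which are no part of the job. There is more than one size of the oil_dropper; the one meant has the size given above.

How it is judged (in metres and radians):
At the end, for the whole second after the job is handed in: Carton, bottle, yellow-capped vial in the slide tray's slot, large and small well; plate and amber vial in the counting tray: each within 8 mm of its recess centre (round: 9), within 4 mm of the floor (plate 3), upright and lengthwise within 0.15 rad, at rest; bulb, cup moved under 30 mm (x of slide_pack in the frame of slide_tray between -0.038 and -0.022 m and y of slide_pack in the frame of slide_tray between -0.008 and 0.008 m and z of each of slide_pack, oil_dropper, vial_yellow in the frame of slide_tray below 0.008 m and angle between each of slide_pack, oil_dropper, vial_yellow, counting_plate, vial_amber's own z axis and vertical below 0.15 rad and linear speed of each of slide_pack, oil_dropper, vial_yellow, counting_plate, vial_amber below 0.02 m/s and angular speed of each of slide_pack, oil_dropper, vial_yellow, counting_plate, vial_amber below 0.3 rad/s and angle between the y axis of slide_pack and the y axis of slide_tray, either way round below 0.15 rad and x of oil_dropper in the frame of slide_tray between 0.023 and 0.041 m and y of oil_dropper in the frame of slide_tray between 0.02 and 0.038 m and x of vial_yellow in the frame of slide_tray between 0.023 and 0.041 m and y of vial_yellow in the frame of slide_tray between -0.04 and -0.022 m and x of counting_plate in the frame of count_tray between -0.038 and -0.022 m and y of counting_plate in the frame of count_tray between -0.008 and 0.008 m and z of counting_plate in the frame of count_tray below 0.017 m and angle between the x axis of counting_plate and the y axis of count_tray, either way round below 0.15 rad and x of vial_amber in the frame of count_tray between 0.025 and 0.043 m and y of vial_amber in the frame of count_tray between -0.009 and 0.009 m and z of vial_amber in the frame of count_tray below 0.008 m and distance of each of bulb_spare, porcelain_cup from where it was at the start of the episode below 0.03 m); the robot touches nothing.
It fails at once if the bulb or the cup is moved by more than 30 mm (distance of any of bulb_spare, porcelain_cup from where it was at the start of the episode above 0.03 m).
It fails at once if the bottle or a vial is tipped over (more than 1 rad from upright) (angle between any of oil_dropper, vial_amber, vial_yellow's own z axis and vertical above 1 rad).
It also fails if it takes over 144 s, if anything falls off the work surface, if the arm or the gripper's body presses on something with over 40 N, if the wrist force passes 120 N, or if a joint passes its speed limit or range.

ROBOT

A 6-joint arm with a two-finger parallel gripper is mounted at the origin on a cart in front of the work surface, level with it; the furniture and walls round the work are solid. World frame = base frame: x ahead of the robot, y to its left, z up, the work surface at z = 0. Lengths are in mm, angles in rad, forces in N, time in s.
With the tool pointing down it reaches from about 300 to 775 mm from the base axis. Payload 14.6 kg.
Tool frame: the origin (TCP) lies between the finger pads; the fingertips stand manip.tip_reach ahead of it and the grasp point (between the pads) lies 5 mm behind it (manip.tip_reach is the distance from the TCP to the fingertips, in mm); z points along the fingers, y is the line along which they close (so a half turn about z gives the same grasp; the last joint's range is limited). The gripper opens to 94 mm and grips with 3 to 60 N. Pads are 16 mm wide; open, the fingers measure 119 mm over their backs; the gripper's body (75 mm by 177 mm) begins 78 mm behind the grasp point.
Start: joints at [1.236, 0.3, 1.521, -0, 1.321, -0.067], TCP at [145.533, 530.386, 219.446] pointing down, gripper open.
Joint ranges: [-3.03, 3.03], [-0.79, 2.21], [0.23, 2.52], [-1.04, 4.18], [0, 3.07], [-2.55, 2.55]. Speed limits (rad/s): [2.22, 2.22, 2.57, 3.14, 3.14, 3.14].

INTERFACE

Orientations are given as [roll, pitch, yaw] about the fixed x, y, z axes, in that order (R = Rz(yaw) Ry(pitch) Rx(roll)).
In Python, from cell import manip gives the robot as it stands. The module is installed in compiled form; this text tells all that it offers.
- The arm moves only by the shell command python3 -m creep 'ROWS' [FORCE]. ROWS is JSON, a list of rows, each a list of 3 entries, a list of its own where there are three numbers: the opening, from -1 (shut) to 1 (fully open), then the shift along the tool's x, y, z in cm, then the turn about the tool's z in units of 5 degrees (1.0 is 5 degrees). In form: [[grip, [tx, ty, tz], roll], ...]. A call has 1 to 12 rows; each row is the pose to reach, as a shift and turn from the pose commanded when the call began, along the tool's axes at that moment; what a row does not reach only later rows make up. A row lasts 1/10 s, in which the tool goes at most 50 mm and 8.59 degrees, less where a joint would pass 70% of its speed; a pose out of reach is approached as far as the arm can. A call with a gripper value outside its range is refused whole. The fingers move at their own pace and stop on an object; FORCE is the grip in N (left out, the last holds). Time passes only in rows, so rows that repeat a pose let the fingers close. It gives the time, the measured TCP pose, the force, the opening and the grip force at its end, in the units of the state.
- manip.read_state(): the state, without advancing time (a new reading comes with each control period).
- manip.camera(name): name is "scene" or "side" or "wrist"; returns the picture (420x560x3 uint8, red, green, blue); there is no depth.
- manip.camera_params(name): a dict with "fovy" (degrees; the focal length in pixels is half the picture's height over the tangent of half this angle, whatever the lens; pixels are square), "cx", "cy" (the principal point, pixels), "origin" and "attitude" of the camera in the world. Camera axes: x right, y down, z forward; pixel columns grow to the right and rows downward; lengths in mm; the calibration is good to about 2 mm. The wrist camera is an equidistant fisheye: a pixel r from the principal point sees the ray r / f radians off the axis. A picture is of the moment at which its call begins: read the wrist's pose just before it. camera_params takes no time and is no camera call; for the wrist camera it gives the pose at the moment of the call.
- manip.sign_off(): hands the job in; it is judged then, once.
The state is a dict: "clock": time; "joints": joint angles; "qd": joint speeds; "effort": joint torques, N m; "eef_pos": TCP position; "eef_rot": TCP orientation; "wrist_force": force on the tool from outside, world axes, zero at the start; "moment": the same for the moment, N m; "finger_gap": finger opening in mm; "finger_force": force on a finger pad.
Only numpy, scipy, OpenCV 4.12 (cv2) and the standard library are available. Lean on these libraries where they do the work, as an engineer would, in place of code of your own. Each camera call takes 0.05 s, during which the arm holds its last target. There are 200 camera calls.

## Working session

There is one attempt and no reset: what is moved stays moved. The work goes in short steps, Python scripts to look and compute and a shell command to move; the robot and the scene stay as the last step left them, time stands still between calls to the robot, and variables do not carry over. Pictures are saved under pics/ and viewed, at most 17 in all, crops included, and the job is handed in when it is done.

```bash
ls; mkdir -p pics; python3 - <<'E'
from cell import manip
import cv2,json
print(manip.read_state(), manip.tip_reach)
for n in("scene","side","wrist"):
    print(n,manip.camera_params(n)); cv2.imwrite(f"pics/{n}0.png",cv2.resize(manip.camera(n)[:,:,::-1],(800,600),interpolation=cv2.INTER_CUBIC))
E
```

```text
pics
{'clock': 0.0, 'joints': array([ 1.23642025e+00,  3.00466224e-01,  1.52157677e+00,  2.74661108e-05,
        1.32068532e+00, -6.66265598e-02]), 'qd': array([-1.15164836e-03,  8.48370725e-04,  6.63330382e-05,  2.86367682e-03,
        9.67148234e-05, -2.74526703e-03]), 'effort': array([-3.80576123e-03, -5.31789351e+01, -3.52742457e+01,  7.06650387e-02,
        2.43756064e-02, -1.08206891e-04]), 'eef_pos': array([145.44004852, 530.17181479, 218.89081682]), 'eef_rot': array([-3.14046128e+00, -1.02154062e-04,  2.87383626e+00]), 'wrist_force': array([-0.86717878, -0.37919188,  0.02324924]), 'moment': array([-0.02651548, -0.01513865, -0.01007819]), 'finger_force': 0.0, 'finger_gap': 93.75182124745352} 14.0
scene {'fovy': 47.4005495190105, 'cx': 280.10818452549285, 'cy': 211.65354839162256, 'origin': array([-506.13596125, -676.71218954,  599.94125153]), 'attitude': array([-2.01048149,  0.00937171, -1.05075511])}
side {'fovy': 44.36977115790666, 'cx': 272.58468657492506, 'cy': 209.558328486948, 'origin': array([ -110.56639782, -1041.23140163,   772.34932247]), 'attitude': array([-2.14509891,  0.01561943, -0.61430191])}
wrist {'fovy': 65.70646984690485, 'cx': 275.72626862819595, 'cy': 212.2938736638458, 'origin': array([ 65.96351025, 552.49239735, 383.51830918]), 'attitude': array([2.85869049e+00, 2.33212148e-03, 1.30219215e+00])}
```

View pics/scene0.png

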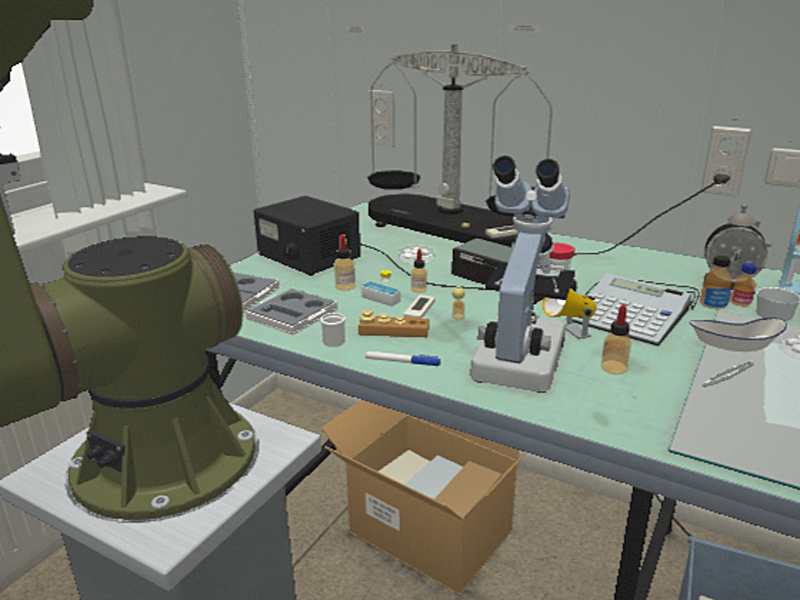

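View pics/side0.png

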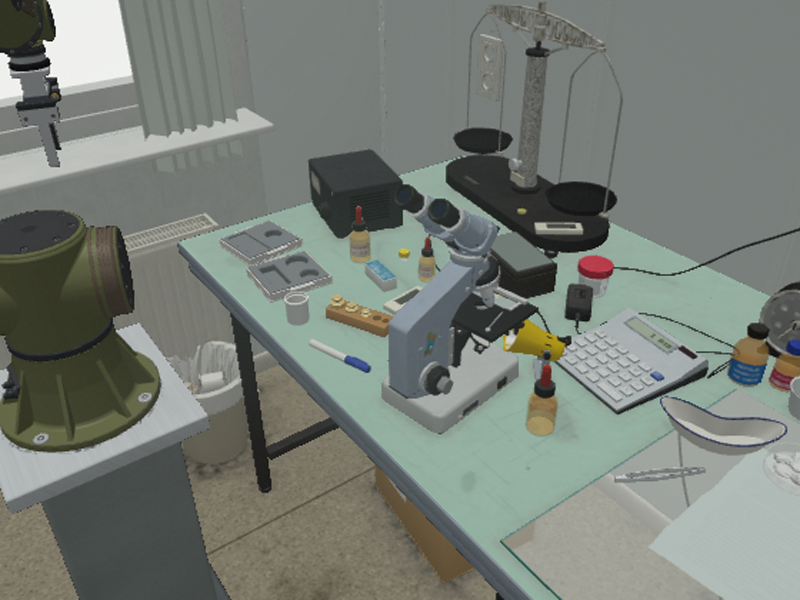

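View pics/wrist0.png

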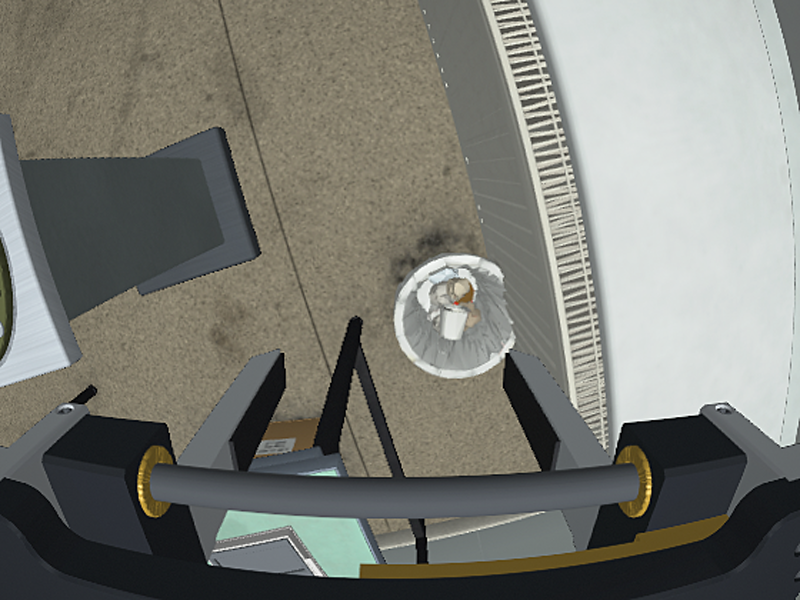

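The scene and side pictures show the trays at scene (250,285) and (292,305), and the cup at (333,328). The droppers are at (345,265), (419,272) and (618,345). I'll enlarge the stock area.

```bash
cat > h.py <<'E'
import numpy as np, cv2
from scipy.spatial.transform import Rotation as Ro
from cell import manip
def ray(p,uv):
    f=210/np.tan(np.radians(p["fovy"]/2)); d=np.array([uv[0]-p["cx"],uv[1]-p["cy"]])
    if p.get("fish"):
        r=np.hypot(*d); v=np.r_[np.sin(r/f)*d/max(r,1e-9),np.cos(r/f)]
    else: v=np.r_[d/f,1.]
    return Ro.from_euler("xyz",p["attitude"]).apply(v)
def at(p,uv,z):
    o=np.array(p["origin"]); v=ray(p,uv); return o+v*(z-o[2])/v[2]
def proj(p,X):
    v=Ro.from_euler("xyz",p["attitude"]).inv().apply(np.array(X)-p["origin"]); f=210/np.tan(np.radians(p["fovy"]/2))
    if p.get("fish"):
        n=np.hypot(v[0],v[1]); return f*np.arctan2(n,v[2])*v[:2]/n+[p["cx"],p["cy"]]
    return f*v[:2]/v[2]+[p["cx"],p["cy"]]
def cam(n):
    p=manip.camera_params(n)
    if n=="wrist":p["fish"]=1
    return p
def crop(src,x0,y0,x1,y1,s,out):
    im=src[y0:y1,x0:x1]; cv2.imwrite(out,cv2.resize(im,None,fx=s,fy=s,interpolation=cv2.INTER_CUBIC))
E
python3 - <<'E'
from h import *
a=manip.camera("scene")[:,:,::-1];b=manip.camera("side")[:,:,::-1]
crop(a,155,155,355,305,4,"pics/sc1.png"); crop(b,145,125,345,275,4,"pics/si1.png")
np.save("scene.npy",a)
E
```

```text
(no output)
```

View pics/sc1.png

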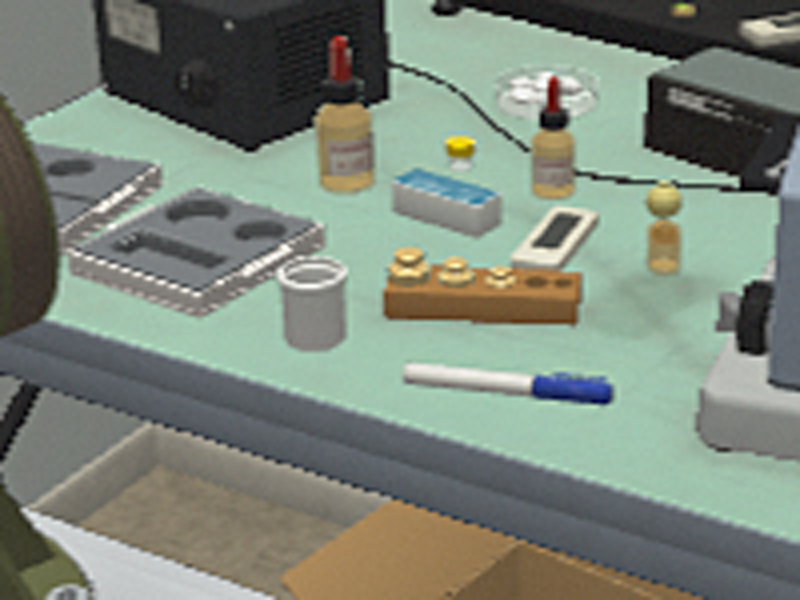

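View pics/si1.png

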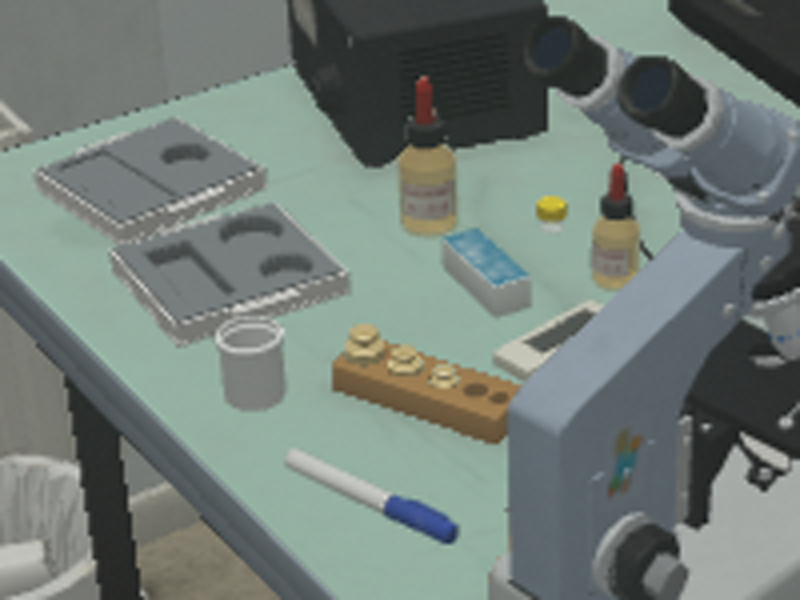

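```bash
python3 - <<'E'
from h import *
S=cam("scene");T=cam("side")
s=lambda u,v:(155+u/4,155+v/4)
t=lambda u,v:(145+u/4,125+v/4)
L=[("slidetray bigwell",S,s(198,210),19),("..",T,t(252,229),19),("small",S,s(262,231),19),("..",T,t(287,266),19),("slot end1",S,s(128,241),19),("slot end2",S,s(215,262),19),("T slot end1",T,t(166,250),19),("T end2",T,t(225,290),19),
("count well",S,s(70,166),19),("",T,t(186,154),19),
("cup base",S,s(314,332),0),("",T,t(253,392),0),("cup top",S,s(312,270),50),("",T,t(251,335),50),
("dropA bulbtop",S,s(341,38),94),("",T,t(424,78),94),("base",S,s(347,180),0),("",T,t(428,225),0),
("dropB bulbtop",S,s(553,78),94),("",T,t(618,166),94),("base",S,s(555,190),0),("",T,t(614,279),0),
("yellow top",S,s(460,145),23),("",T,t(552,203),23),
("pack top",S,s(446,187),26),("",T,t(486,254),26),
("plate",S,s(556,233),11),("bulb top",S,s(664,184),28),("bulb on vial",S,s(664,184),62),("vial base",S,s(664,266),0)]
for n,p,uv,z in L: print(n,at(p,uv,z).round(1))
# pixel size checks
for n,p,a,b,z in [("dropA w",S,s(317,150),s(374,150),25),("dropB w",S,s(531,165),s(576,165),25),("vial w",S,s(648,245),s(681,245),17),("bulb w",S,s(647,200),s(682,200),14),("dropA Tw",T,t(399,195),t(458,195),25),("dropB Tw",T,t(590,250),t(638,250),25)]:
    print(n,np.linalg.norm(at(p,a,z)-at(p,b,z)))
# dropC
print(at(S,(618/800*560,370/600*420),0),at(S,(622/800*560,306/600*420),94),at(T,(541/800*560,430/600*420),0),at(T,(546/800*560,365/600*420),94))
E
```

```text
slidetray bigwell [481.9 149.5  19. ]
.. [483.5 151.5  19. ]
small [475.2  87.   19. ]
.. [477.6  89.8  19. ]
slot end1 [416.3 160.4  19. ]
slot end2 [419.   85.8  19. ]
T slot end1 [418.3 162.1  19. ]
T end2 [426.1  87.3  19. ]
count well [499.2 286.6  19. ]
 [499.9 286.6  19. ]
cup base [396.9 -11.2   0. ]
 [392.  -10.4   0. ]
cup top [390.5 -17.2  50. ]
 [390.7 -18.8  50. ]
dropA bulbtop [667.6 145.6  94. ]
 [641.1 155.9  94. ]
base [614.6 109.1   0. ]
 [608.4 107.    0. ]
dropB bulbtop [668.9 -43.4  94. ]
 [672.2 -42.9  94. ]
base [675.3 -42.    0. ]
 [673.1 -39.1   0. ]
yellow top [670.1  39.4  23. ]
 [679.3  45.   23. ]
pack top [590.4   3.6  26. ]
 [594.6   8.8  26. ]
plate [587.4 -90.1  11. ]
bulb top [ 668.  -136.9   28. ]
bulb on vial [ 598.2 -169.    62. ]
vial base [ 596.6 -171.6    0. ]
dropA w 44.16459290478613
dropB w 34.06470923688918
vial w 23.0661570436273
bulb w 25.852507992929922
dropA Tw 44.2887214114071
dropB Tw 34.24338336521281
[ 541.31028897 -495.75044259    0.        ] [ 593.97883121 -477.90610639   94.        ] [ 542.27275681 -491.80663732    0.        ] [ 568.45572015 -463.34719528   94.        ]
```

The bottle sizes decide it. A, scene (345,265), is 44 mm across. C, at (618,345), is far off at y≈-490. B, at (419,272), is 34 mm across and its 94 mm height agrees in both views, so B is the dropper to use. I'll go for an overhead wrist look.

```bash
python3 -m creep '[[1,[-37.5,-40.5,-8],12],[1,[-37.5,-40.5,-8],16],[1,[-37.5,-40.5,-8],16],[1,[-37.5,-40.5,-8],16],[1,[-37.5,-40.5,-8],16],[1,[-37.5,-40.5,-8],16],[1,[-37.5,-40.5,-8],16],[1,[-37.5,-40.5,-8],16],[1,[-37.5,-40.5,-8],16],[1,[-37.5,-40.5,-8],16],[1,[-37.5,-40.5,-8],16],[1,[-37.5,-40.5,-8],16]]'; python3 -m creep '[[1,[0,0,0],17],[1,[0,0,0],17],[1,[0,0,0],17],[1,[0,0,0],17],[1,[0,0,0],17],[1,[0,0,0],17],[1,[0,0,0],17],[1,[0,0,0],17],[1,[0,0,0],17],[1,[0,0,0],17],[1,[0,0,0],17],[1,[0,0,0],17]]'
python3 - <<'E'
from h import *
import pickle
p=cam("wrist");a=manip.camera("wrist")[:,:,::-1]
pickle.dump((p,a),open("w1.pkl","wb"));crop(a,0,0,560,420,1.4286,"pics/w1.png");print(p)
E
```

```text
clock: 1.45
eef_pos: [401.4, 36.9, 299.9]
eef_rot: [3.141, 0.0, 1.473]
wrist_force: [0.1, 1.7, 1.0]
finger_gap: 93.8
finger_force: 0.0
clock: 2.65
eef_pos: [399.8, 40.9, 299.4]
eef_rot: [-3.142, 0.0, -0.002]
wrist_force: [0.0, 0.1, -0.8]
finger_gap: 94.0
finger_force: 0.0
{'fovy': 65.70646984690485, 'cx': 275.72626862819595, 'cy': 212.2938736638458, 'origin': array([480.79754287,  41.34763143, 463.94218286]), 'attitude': array([ 2.85714149e+00, -1.06990816e-03, -1.57305295e+00]), 'fish': 1}
```

View pics/w1.png

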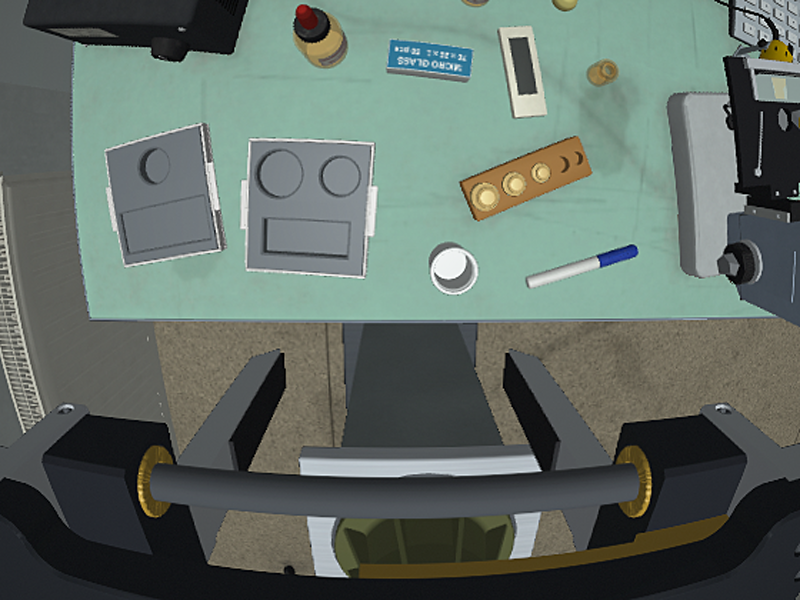

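From above, all the stock is clear: bottle A (320,40), carton (430,60), plate (522,70), amber vial (603,72), and the bulb standing behind at (565,3). So the bulb is on the bench, not on the vial. I'll move forward for a nearer look.

```bash
python3 -m creep '[[1,[13,6,0],0],[1,[13,6,0],0],[1,[13,6,0],0],[1,[13,6,0],0],[1,[13,6,0],0]]'
python3 - <<'E'
from h import *
import pickle
p=cam("wrist");a=manip.camera("wrist")[:,:,::-1]
pickle.dump((p,a),open("w2.pkl","wb"));crop(a,0,0,560,300,1.4286,"pics/w2.png");print(p)
E
```

```text
clock: 3.2
eef_pos: [529.6, -20.2, 298.6]
eef_rot: [-3.141, 0.002, -0.004]
wrist_force: [0.2, 0.1, 0.6]
finger_gap: 93.8
finger_force: 0.0
{'fovy': 65.70646984690485, 'cx': 275.72626862819595, 'cy': 212.2938736638458, 'origin': array([610.83728747, -20.11842406, 462.97602747]), 'attitude': array([ 2.85545664e+00, -8.55131179e-04, -1.57606738e+00]), 'fish': 1}
```

View pics/w2.png

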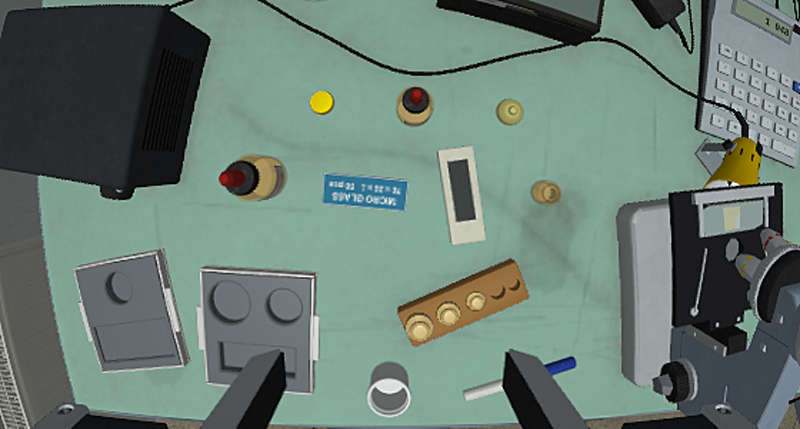

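Now visible: yellow vial (321,102), bottle B (415,105), bulb (510,112), amber vial (546,191), carton (365,191), plate (462,195), cup (390,390). Next, enlarged crops.

```bash
python3 - <<'E'
from h import *
import pickle
p,a=pickle.load(open("w1.pkl","rb"));crop(a,65,80,265,200,4,"pics/c1.png")
p,a=pickle.load(open("w2.pkl","rb"));crop(a,210,50,405,180,4,"pics/c2.png")
E
```

```text
(no output)
```

View pics/c1.png

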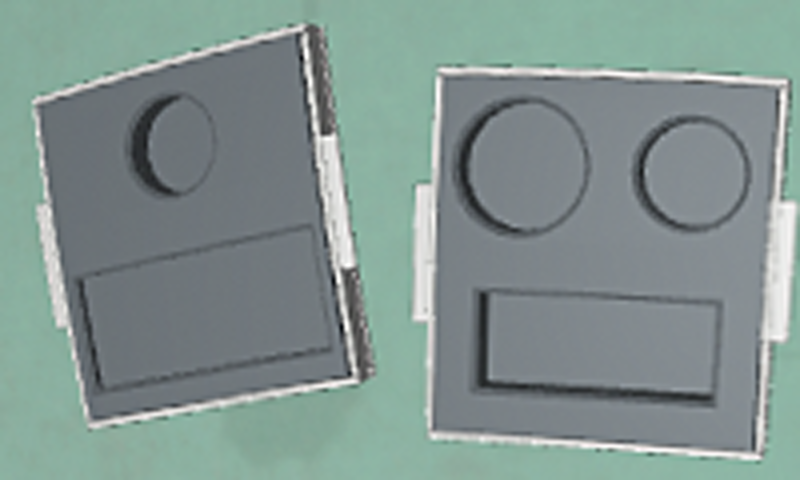

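View pics/c2.png

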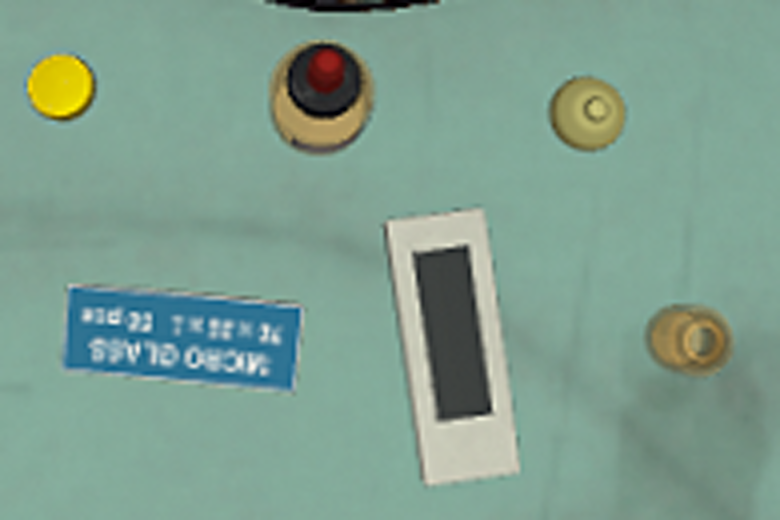

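The crops show it sharply. Tray crop: slot centre (595,347), large well (524,166), small well (692,175), count recess centre (205,310), count well (171,146). Stock crop: carton, plate, bottle, vials and bulb.

```bash
cat > m.py <<'E'
from h import *
import pickle
p1,_=pickle.load(open("w1.pkl","rb"));p2,_=pickle.load(open("w2.pkl","rb"))
a=lambda u,v,z:at(p1,(65+(u+.5)/4-.5,80+(v+.5)/4-.5),z)[:2]
b=lambda u,v,z:at(p2,(210+(u+.5)/4-.5,50+(v+.5)/4-.5),z)[:2]
def fit(loc,W):
    loc=np.array(loc,float);W=np.array(W);lc=loc-loc.mean(0);wc=W-W.mean(0)
    th=np.arctan2((lc[:,0]*wc[:,1]-lc[:,1]*wc[:,0]).sum(),(lc*wc).sum())
    R=np.array([[np.cos(th),-np.sin(th)],[np.sin(th),np.cos(th)]]);t=W.mean(0)-R@loc.mean(0)
    return t,th,R,(W-(loc@R.T+t))
def rect(cx,cy,w,h): return [(cx+w/2,cy+h/2),(cx+w/2,cy-h/2),(cx-w/2,cy-h/2),(cx-w/2,cy+h/2)]
t,th,R,e=fit([(32,29),(32,-31)]+rect(-30,0,38,89)+rect(0,0,134,124),[a(524,166,19),a(692,175,19)]+[a(*q,19) for q in[(473,290),(722,300),(713,407),(472,393)]+[(440,71),(787,85),(758,455),(431,433)]])
print("slide",t,th,abs(e).max(0));
for n,q in(("slot",(-30,0)),("big",(32,29)),("small",(32,-31))):print(n,R@q+t)
t,th,R,e=fit([(34,0)]+rect(-30,0,46,107)+rect(0,0,134,124),[a(171,146,19)]+[a(*q,19) for q in[(77,277),(312,224),(333,350),(98,391)]+[(38,103),(303,27),(355,379),(89,425)]])
print("count",t,th,abs(e).max(0))
for n,q in(("recess",(-30,0)),("well",(34,0))):print(n,R@q+t)
t,th,R,e=fit(rect(0,0,30,80),[b(*q,26) for q in[(68,286),(302,304),(296,390),(63,370)]]);print("pack",t,th,abs(e).max(0))
t,th,R,e=fit([(47.5,17.5),(47.5,-17.5),(-47.5,-17.5),(-47.5,17.5)],[b(*q,11) for q in[(386,222),(484,208),(519,472),(425,485)]]);print("plate",t,th,abs(e).max(0))
print("yellow",b(61,87,23),np.linalg.norm(b(27,87,20)-b(96,87,20)))
print("drop bulbtop",b(325,66,90),"collar",b(323,82,67),"body", b(321,104,33), np.linalg.norm(b(270,104,40)-b(373,104,40)))
print("amber top",b(704,340,34),"mouth w",np.linalg.norm(b(681,340,34)-b(729,340,34)),"base",b(675,338,2))
print("bulb",b(588,112,14))
E
python3 m.py
```

```text
slide [447.47326308 125.90477767] -0.08113680804161397 [2.81118955 2.70374455]
slot [417.57195665 128.3362121 ]
big [481.71837656 152.21584383]
small [476.85550771  92.41323096]
count [466.09109373 285.06891397] 0.11332821492079051 [2.85146895 3.45821399]
recess [436.28353689 281.67634039]
well [499.87299147 288.91383071]
pack [591.55109668   7.19317571] -0.09487710066816951 [0.75023618 1.11448508]
plate [587.24224545 -86.44364801] 0.15398280291303731 [0.84179323 0.56415653]
yellow [677.96613802  47.07423223] 23.590182157638882
drop bulbtop [672.33990275 -37.79648555] collar [671.13066937 -38.26061187] body [668.87540297 -39.13060991] 32.892886972670446
amber top [ 593.78338795 -169.68976982] mouth w 17.59734271098119 base [ 592.72826366 -169.50074014]
bulb [ 671.89734341 -132.49681696]
```

```bash
cat > go.py <<'E'
import sys; from h import *
def d(x,y,z,psi=None):
    s=manip.read_state();e=s["eef_pos"];q=s["eef_rot"];R=Ro.from_euler("xyz",q)
    v=R.inv().apply(np.array([x,y,z])-e)/10
    r=0 if psi is None else -((psi-q[2]+np.pi)%(2*np.pi)-np.pi)/np.radians(5)
    print("shift cm",v.round(2),"turn",round(r,2),"| at",e.round(1),"psi",round(q[2],3))
if __name__=="__main__": d(*map(float,sys.argv[1:]))
E
python3 - <<'E'
from h import *
S=cam("scene");T=cam("side");k=.7
for n,a,b in[("eyeL",(505,165),(408,195)),("eyeR",(548,170),(450,215)),("balance top",(455,50),(541,8)),("panL",(395,180),(483,140)),("blackbox near top corner",(303,213),(330,190))]:
    oa,va,ob,vb=S["origin"],ray(S,(a[0]*k,a[1]*k)),T["origin"],ray(T,(b[0]*k,b[1]*k))
    st=np.linalg.lstsq(np.c_[va,-vb],ob-oa,rcond=None)[0];print(n,(oa+va*st[0]).round(),(ob+vb*st[1]).round())
E
python3 go.py 587.2 -86.4 120 0.154
```

```text
eyeL [ 422. -318.  356.] [ 422. -318.  357.]
eyeR [ 445. -376.  351.] [ 444. -379.  345.]
balance top [1033.   58.  452.] [1032.   59.  456.]
panL [1069.  247.  110.] [1069.  249.  114.]
blackbox near top corner [586. 188. 161.] [586. 177. 139.]
shift cm [ 5.84  6.63 17.92] turn -1.81 | at [529.2 -19.9 299.3] psi -0.004
```

```bash
python3 -m creep '[[0.3,[5.8,6.65,10],-1.8],[0.3,[5.8,6.65,17],-1.8],[0.3,[5.8,6.65,17],-1.8],[0.3,[5.8,6.65,17],-1.8],[0.3,[5.8,6.65,17],-1.8],[0.3,[5.8,6.65,17],-1.8],[0.3,[5.8,6.65,17],-1.8]]' 12; python3 go.py 587.2 -86.4 20 0.154
```

```text
clock: 3.95
eef_pos: [587.8, -86.3, 132.7]
eef_rot: [3.14, -0.004, 0.152]
wrist_force: [0.4, -0.2, 1.1]
finger_gap: 61.0
finger_force: 0.0
shift cm [-0.11 -0.02 11.27] turn -0.02 | at [587.8 -86.3 132.7] psi 0.152
```

```bash
python3 -m creep '[[0.3,[0,0,4],0],[0.3,[0,0,8],0],[0.3,[0,0,10],0],[0.3,[0,0,11],0],[0.3,[0,0,11],0],[0.3,[0,0,11],0]]' 12; python3 go.py 587.2 -86.4 20 0.154
```

```text
clock: 4.55
eef_pos: [588.3, -87.0, 21.6]
eef_rot: [3.141, -0.003, 0.152]
wrist_force: [0.3, -0.8, -0.1]
finger_gap: 60.9
finger_force: 0.0
shift cm [-0.1  -0.07  0.16] turn -0.03 | at [588.3 -87.   21.6] psi 0.152
```

Close on the plate, then lift.

```bash
python3 -m creep '[[-0.5,[-0.1,-0.05,0.15],0],[-0.5,[-0.1,-0.05,0.15],0],[-0.5,[-0.1,-0.05,0.15],0],[-0.5,[-0.1,-0.05,0.15],0],[-0.5,[-0.1,-0.05,0.15],0],[-0.5,[-0.1,-0.05,-1],0],[-0.5,[-0.1,-0.05,-4],0],[-0.5,[-0.1,-0.05,-8],0],[-0.5,[-0.1,-0.05,-12],0],[-0.5,[-0.1,-0.05,-12],0],[-0.5,[-0.1,-0.05,-12],0]]' 15; python3 go.py 436.3 281.7 120 1.684
```

```text
clock: 5.65
eef_pos: [586.3, -86.7, 140.3]
eef_rot: [3.141, -0.001, 0.151]
wrist_force: [-0.5, -0.6, -0.5]
finger_gap: 34.8
finger_force: 15.0
shift cm [ -9.29 -38.68   2.  ] turn -17.57 | at [586.3 -86.7 140.3] psi 0.151
```

```bash
python3 -m creep '[[-0.5,[-2,-6,0],0],[-0.5,[-4,-12,0],-2],[-0.5,[-9.3,-38.7,0],-17.6],[-0.5,[-9.3,-38.7,0],-17.6],[-0.5,[-9.3,-38.7,0],-17.6],[-0.5,[-9.3,-38.7,0],-17.6],[-0.5,[-9.3,-38.7,0],-17.6],[-0.5,[-9.3,-38.7,0],-17.6],[-0.5,[-9.3,-38.7,0],-17.6],[-0.5,[-9.3,-38.7,0],-17.6],[-0.5,[-9.3,-38.7,0],-17.6],[-0.5,[-9.3,-38.7,0],-17.6]]'; python3 -m creep '[[-0.5,[0,0,0],0],[-0.5,[0,0,0],0],[-0.5,[0,0,0],0]]';python3 go.py 436.3 281.7 50 1.684; python3 - <<'E'
from h import *
import pickle
p=cam("wrist");a=manip.camera("wrist")[:,:,::-1]
pickle.dump((p,a),open("w3.pkl","wb"));crop(a,60,60,500,390,1.8,"pics/w3.png")
E
```

```text
clock: 6.85
eef_pos: [435.2, 281.7, 137.9]
eef_rot: [-3.139, 0.001, 1.693]
wrist_force: [0.3, 0.2, -1.0]
finger_gap: 34.5
finger_force: 15.0
clock: 7.15
eef_pos: [435.8, 281.8, 139.0]
eef_rot: [-3.141, 0.0, 1.686]
wrist_force: [-0.3, 0.6, -0.7]
finger_gap: 34.8
finger_force: 15.0
shift cm [-0.01  0.05  8.9 ] turn 0.02 | at [435.8 281.8 139. ] psi 1.686
```

View pics/w3.png

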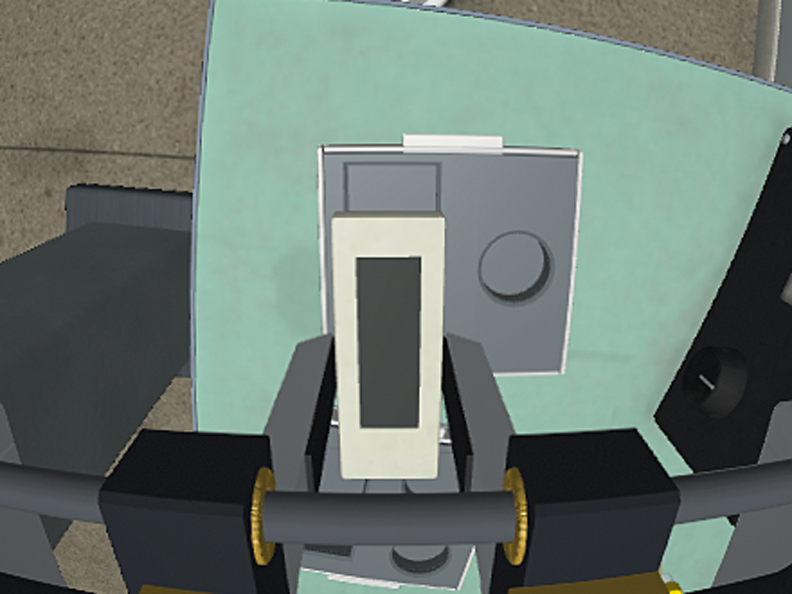

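The plate is held level and square over the count tray, whose well is at (514,269), far recess corners at (343,162)/(441,162), and tray corners at (320,147)/(582,150)/(567,373). I'll refine the tray pose from these.

```bash
cat >> m.py <<'E'
print("---")
p3,_=pickle.load(open("w3.pkl","rb"))
c=lambda u,v,z:at(p3,(60+(u+.5)/1.8-.5,60+(v+.5)/1.8-.5),z)[:2]
t,th,R,e=fit([(34,0),(-53,53.5),(-7,53.5),(-67,62),(67,62),(67,-62)],[c(514,268,19),c(343,162,19),c(441,162,19),c(320,149,19),c(582,151,19),c(567,373,19)])
print("count",t,th,e.round(1))
for n,q in(("recess",(-30,0)),("well",(34,0))):print(n,R@q+t)
zt=manip.read_state()["eef_pos"][2]+5
print("plate corners",[c(*q,zt).round(1) for q in((332,214),(445,214),(438,478),(341,478))], "centre",np.mean([c(*q,zt) for q in((332,214),(445,214),(438,478),(341,478))],0))
E
python3 m.py | sed -n '/---/,$p'
```

```text
---
count [465.87678629 287.50561522] 0.12029928927646227 [[-1.5 -0.1]
 [-0.6  0.5]
 [ 1.   0.5]
 [ 2.5 -1. ]
 [-1.3 -1.2]
 [-0.1  1.4]]
recess [436.09360341 283.90533506]
well [499.63106023 291.58593275]
plate corners [array([413.2, 332.7]), array([444.3, 336.3]), array([455.1, 249.1]), array([423.1, 245.4])] centre [433.93106458 290.87883622]
```

```bash
python3 -m creep '[[-0.5,[0,0.05,4],0],[-0.5,[0,0.05,8],0],[-0.5,[0,0.05,9],0],[-0.5,[0,0.05,10],0],[-0.5,[0,0.05,10.2],0],[-0.5,[0,0.05,10.4],0],[-0.5,[0,0.05,10.4],0],[-0.5,[0,0.05,10.4],0]]'; python3 go.py 436.2 282.5 34.5 1.684
```

```text
clock: 8.0
eef_pos: [436.9, 282.2, 36.3]
eef_rot: [3.14, -0.001, 1.687]
wrist_force: [0.4, -0.6, -1.1]
finger_gap: 34.8
finger_force: 15.0
shift cm [ 0.04 -0.06  0.18] turn 0.03 | at [436.9 282.2  36.3] psi 1.687
```

```bash
python3 -m creep '[[-0.5,[0,-0.05,0.15],0],[-0.5,[0,-0.05,0.15],0],[-0.5,[0,-0.05,0.15],0],[0,[0,-0.05,0.15],0],[0.2,[0,-0.05,0.15],0],[0.2,[0,-0.05,0.1],0],[0.2,[0,-0.05,-2],0],[0.2,[0,-0.05,-6],0],[0.2,[0,-0.05,-11],0],[0.2,[0,-0.05,-16],0],[0.2,[0,-0.05,-16],0],[0.2,[0,-0.05,-16],0]]'; python3 - <<'E'
from h import *
import pickle
p=cam("wrist");a=manip.camera("wrist")[:,:,::-1]
pickle.dump((p,a),open("w4.pkl","wb"));crop(a,60,90,500,390,1.8,"pics/w4.png")
E
python3 go.py 591.5 7.2 200 1.476
```

```text
clock: 9.2
eef_pos: [436.2, 282.0, 196.2]
eef_rot: [3.14, -0.001, 1.687]
wrist_force: [-0.4, -0.0, -1.2]
finger_gap: 56.1
finger_force: 0.0
shift cm [-29.08  12.29  -0.52] turn 2.42 | at [435.7 281.8 194.8] psi 1.687
```

View pics/w4.png

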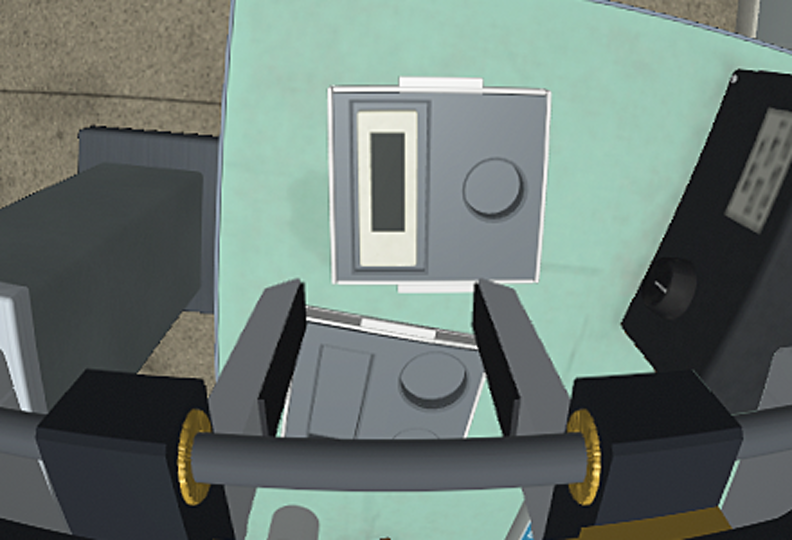

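The plate lies flat in its recess. Next, the carton.

```bash
python3 - <<'E'
from h import *
import pickle
p,_=pickle.load(open("w4.pkl","rb"));print("count well",at(p,(60+493/1.8,90+188.5/1.8),19))
E
python3 -m creep '[[0.2,[-29.1,12.3,-0.5],2.4],[0.2,[-29.1,12.3,-0.5],2.4],[0.2,[-29.1,12.3,-0.5],2.4],[0.2,[-29.1,12.3,-0.5],2.4],[0.2,[-29.1,12.3,-0.5],2.4],[0.2,[-29.1,12.3,-0.5],2.4],[0.2,[-29.1,12.3,-0.5],2.4],[0.2,[-29.1,12.3,10],2.4],[0.2,[-29.1,12.3,11],2.4],[0.2,[-29.1,12.3,11],2.4],[0.2,[-29.1,12.3,11],2.4]]' 15; python3 go.py 591.5 7.2 31 1.476
```

```text
count well [498.13346313 291.66976844  19.        ]
clock: 10.35
eef_pos: [590.6, 7.5, 83.2]
eef_rot: [-3.136, 0.0, 1.478]
wrist_force: [0.3, -0.2, 0.3]
finger_gap: 56.4
finger_force: 0.0
shift cm [-0.02  0.12  5.22] turn 0.02 | at [590.6   7.5  83.2] psi 1.478
```

```bash
python3 -m creep '[[0.2,[0,0.05,2.5],0],[0.2,[0,0.05,4.5],0],[0.2,[0,0.05,5.15],0],[0.2,[0,0.05,5.15],0],[0.2,[0,0.05,5.15],0],[0.2,[0,0.05,5.15],0]]'; python3 go.py 591.5 7.2 31 1.476
```

```text
clock: 10.95
eef_pos: [593.2, 7.1, 35.5]
eef_rot: [3.139, -0.0, 1.478]
wrist_force: [1.0, -0.1, -0.3]
finger_gap: 56.4
finger_force: 0.0
shift cm [-0.01 -0.17  0.45] turn 0.02 | at [593.2   7.1  35.5] psi 1.478
```

```bash
python3 -m creep '[[0.2,[0,-0.1,0.45],0],[0.2,[0,-0.1,0.45],0],[-0.5,[0,-0.1,0.45],0],[-0.5,[0,-0.1,0.45],0],[-0.5,[0,-0.1,0.45],0],[-0.5,[0,-0.1,0.45],0],[-0.5,[0,-0.1,0.45],0],[-0.5,[0,-0.1,0.45],0]]' 20; python3 -m creep '[[-0.5,[0,0,-2],0],[-0.5,[0,0,-6],0],[-0.5,[0,0,-10],0],[-0.5,[0,0,-12],0],[-0.5,[0,0,-12],0],[-0.5,[0,0,-12],0]]'; python3 go.py 417.6 128.3 150 1.49
```

```text
clock: 11.75
eef_pos: [591.4, 7.1, 29.5]
eef_rot: [3.141, -0.0, 1.477]
wrist_force: [0.7, 0.2, 0.4]
finger_gap: 29.5
finger_force: 20.0
clock: 12.35
eef_pos: [591.0, 7.2, 148.5]
eef_rot: [-3.141, 0.0, 1.478]
wrist_force: [0.4, -0.2, -2.0]
finger_gap: 29.3
finger_force: 20.0
shift cm [ 10.44 -18.39  -0.13] turn -0.14 | at [591.    7.2 148.5] psi 1.478
```

```bash
python3 -m creep '[[-0.5,[10.45,-18.4,0],-0.14],[-0.5,[10.45,-18.4,0],-0.14],[-0.5,[10.45,-18.4,0],-0.14],[-0.5,[10.45,-18.4,0],-0.14],[-0.5,[10.45,-18.4,0],-0.14],[-0.5,[10.45,-18.4,0],-0.14],[-0.5,[10.45,-18.4,0],-0.14],[-0.5,[10.45,-18.4,0],-0.14]]'; python3 - <<'E'
from h import *
import pickle
p=cam("wrist");a=manip.camera("wrist")[:,:,::-1]
pickle.dump((p,a),open("w5.pkl","wb"));crop(a,140,110,410,310,2.9,"pics/w5.png")
E
python3 go.py 417.6 128.3 60 1.49
```

```text
clock: 13.15
eef_pos: [418.8, 127.7, 149.0]
eef_rot: [-3.141, 0.0, 1.489]
wrist_force: [0.3, -0.5, -1.1]
finger_gap: 29.8
finger_force: 20.0
shift cm [ 0.06 -0.11  8.9 ] turn -0.02 | at [418.7 127.7 149. ] psi 1.488
```

View pics/w5.png

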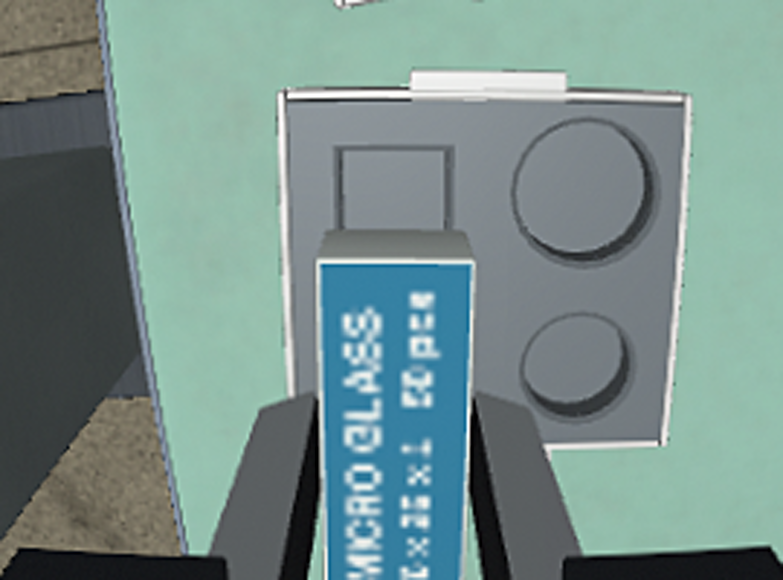

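The carton hangs square over the slot. The slot's far corners are at (333,145)/(455,145), the large well at (585,192) and the small at (577,366).

```bash
cat > m5.py <<'E'
from m import *
print("=====")
p5,_=pickle.load(open("w5.pkl","rb"))
c=lambda u,v,z:at(p5,(140+(u+.5)/2.9-.5,110+(v+.5)/2.9-.5),z)[:2]
t,th,R,e=fit([(32,29),(32,-31),(-49,44.5),(-11,44.5),(-67,62),(67,62),(67,-62)],[c(585,192,19),c(577.5,366,19),c(333,145,19),c(455,145,19),c(281,93,19),c(691,97,19),c(665,444,19)])
print("slide",t,th,e.round(1))
for n,q in(("slot",(-30,0)),("big",(32,29)),("small",(32,-31)),("slotend",(-30,42.5))):print(n,R@q+t)
zt=145.5
print("pack end top",c(317,262,zt),c(474,263,zt),"bottom",c(325,232,119.5),c(467,232,119.5))
E
python3 m5.py | sed -n '/=====/,$p'
```

```text
=====
slide [447.29450193 127.13373158] -0.07760469710620957 [[-0.4  0.3]
 [-0.   0.9]
 [ 0.2 -0.3]
 [ 0.5 -0.5]
 [ 2.1 -1.2]
 [-1.3 -1.1]
 [-1.1  1.9]]
slot [417.38479394 129.45953633]
big [481.44646838 153.56559091]
small [476.79485888  93.74617492]
slotend [420.679684   171.83162265]
pack end top [406.83691146 168.61252578] [435.62872494 166.03868602] bottom [406.41509763 168.60956055] [436.24436458 166.14042503]
```

```bash
python3 -m creep '[[-0.5,[0.17,-0.1,5],-0.1],[-0.5,[0.17,-0.1,8.5],-0.1],[-0.5,[0.17,-0.1,9.4],-0.1],[-0.5,[0.17,-0.1,9.4],-0.1],[-0.5,[0.17,-0.1,9.4],-0.1],[-0.5,[0.17,-0.1,9.4],-0.1]]'; python3 go.py 417.9 129.6 36 1.495
```

```text
clock: 13.8
eef_pos: [418.1, 130.2, 57.0]
eef_rot: [3.139, -0.001, 1.498]
wrist_force: [-0.5, -0.7, -0.9]
finger_gap: 30.3
finger_force: 20.0
shift cm [-0.07 -0.02  2.1 ] turn 0.04 | at [418.1 130.2  57. ] psi 1.498
```

```bash
python3 -m creep '[[-0.5,[-0.05,-0.02,0.5],0],[-0.5,[-0.05,-0.02,1],0],[-0.5,[-0.05,-0.02,1.5],0],[-0.5,[-0.05,-0.02,1.9],0],[-0.5,[-0.05,-0.02,1.9],0],[-0.5,[-0.05,-0.02,1.9],0]]'; python3 go.py 417.9 129.6 36 1.495
```

```text
clock: 14.4
eef_pos: [416.8, 129.6, 36.4]
eef_rot: [-3.141, 0.0, 1.499]
wrist_force: [0.7, -0.2, -2.0]
finger_gap: 29.8
finger_force: 20.0
shift cm [0.   0.11 0.04] turn 0.04 | at [416.8 129.6  36.4] psi 1.499
```

```bash
python3 -m creep '[[-0.5,[0,0.05,0.1],0],[-0.2,[0,0.05,0.1],0],[0,[0,0.05,0.1],0],[0,[0,0.05,0.1],0],[0,[0,0.05,0],0],[0,[0,0.05,-3],0],[-1,[0,0.05,-4],0],[-1,[0,0.05,-4],0],[-1,[0,0.05,-4],0],[-1,[0,0.05,-4],0],[-1,[0,0.05,-4],0],[-1,[0,0.05,-4],0]]'; python3 go.py 417.9 129.6 46 1.495
```

```text
clock: 15.6
eef_pos: [417.1, 129.6, 75.9]
eef_rot: [-3.141, 0.0, 1.498]
wrist_force: [0.2, -0.3, -0.9]
finger_gap: 2.7
finger_force: 0.0
shift cm [0.01 0.08 2.99] turn 0.04 | at [417.1 129.6  75.9] psi 1.498
```

```bash
python3 -m creep '[[-1,[0,0.05,1.5],0],[-1,[0,0.05,2.6],0],[-1,[0,0.05,3],0],[-1,[0,0.05,3.1],0],[-1,[0,0.05,3.2],0],[-1,[0,0.05,3.3],0],[-1,[0,0.05,3.3],0],[-1,[0,0.05,3.3],0]]'; python3 go.py 417.9 129.6 44 1.495
```

```text
clock: 16.4
eef_pos: [418.1, 129.6, 44.2]
eef_rot: [3.141, -0.0, 1.499]
wrist_force: [-3.8, -0.7, 9.9]
finger_gap: 0.2
finger_force: 4.4
shift cm [-0.   -0.02  0.02] turn 0.04 | at [418.1 129.6  44.2] psi 1.499
```

The carton is home: the tips are at 30.2 mm with 10 N back. Next, the amber vial.

```bash
python3 -m creep '[[-1,[0,0,-3],0],[-0.5,[0,0,-8],0],[0.1,[0,0,-12],0],[0.1,[0,0,-14],0],[0.1,[0,0,-14],0]]'; python3 go.py 594 -169.6 150 1.5
```

```text
clock: 16.9
eef_pos: [419.0, 129.8, 186.4]
eef_rot: [3.136, -0.002, 1.499]
wrist_force: [-0.7, 0.0, -0.7]
finger_gap: 28.9
finger_force: 0.0
shift cm [-28.61  19.6    3.7 ] turn -0.02 | at [419.  129.8 186.4] psi 1.499
```

```bash
python3 -m creep '[[0.1,[-28.6,19.6,3],0],[0.1,[-28.6,19.6,3],0],[0.1,[-28.6,19.6,3],0],[0.1,[-28.6,19.6,3],0],[0.1,[-28.6,19.6,3],0],[0.1,[-28.6,19.6,3],0],[0.1,[-28.6,19.6,3],0],[0.1,[-28.6,19.6,3],0],[0.1,[-28.6,19.6,3],0],[0.1,[-28.6,19.6,3],0]]'; python3 go.py 594 -169.6 70 1.5; python3 - <<'E'
from h import *
import pickle
p=cam("wrist");a=manip.camera("wrist")[:,:,::-1]
pickle.dump((p,a),open("w6.pkl","wb"));crop(a,140,60,480,400,1.75,"pics/w6.png")
E
```

```text
clock: 17.9
eef_pos: [592.2, -168.9, 152.8]
eef_rot: [-3.141, -0.0, 1.499]
wrist_force: [-0.0, -0.0, -0.0]
finger_gap: 51.3
finger_force: 0.0
shift cm [-0.06  0.2   8.28] turn -0.01 | at [ 592.2 -168.9  152.8] psi 1.499
```

View pics/w6.png

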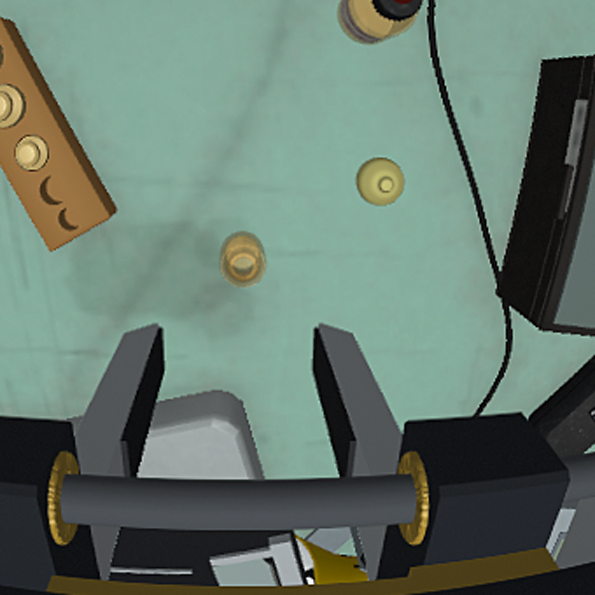

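The wrist picture shows the amber vial at (243,260), the bulb well clear at (380,182), and the microscope foot behind at (190,430).

```bash
python3 - <<'E'
from h import *
import pickle
p,_=pickle.load(open("w6.pkl","rb"));f=lambda u,v,z:at(p,(140+(u+.5)/1.75-.5,60+(v+.5)/1.75-.5),z).round(1)
print("top rim",f(243,265,34),"mid",f(243,259,17),"width",f(219,260,25),f(267,260,25),"bulb top",f(385,184,28),f(380,182,14))
E
```

```text
top rim [ 593.6 -168.7   34. ] mid [ 593.6 -170.2   17. ] width [ 580.9 -167.6   25. ] [ 606.5 -169.4   25. ] bulb top [ 670.8 -131.8   28. ] [ 671.5 -132.7   14. ]
```

```bash
python3 -m creep '[[0.1,[-0.07,0.17,4],0],[0.1,[-0.07,0.17,8],0],[0.1,[-0.07,0.17,10.5],0],[0.1,[-0.07,0.17,11.8],0],[0.1,[-0.07,0.17,12],0],[0.1,[-0.07,0.17,12],0],[0.1,[-0.07,0.17,12],0]]' 6; python3 go.py 593.7 -169.6 32 1.5
```

```text
clock: 18.65
eef_pos: [595.1, -170.8, 35.2]
eef_rot: [3.139, 0.001, 1.499]
wrist_force: [-0.0, -0.2, 0.6]
finger_gap: 51.4
finger_force: 0.0
shift cm [ 0.11 -0.15  0.32] turn -0.02 | at [ 595.1 -170.8   35.2] psi 1.499
```

```bash
python3 -m creep '[[0.1,[0.1,-0.1,0.2],0],[0.1,[0.1,-0.1,0.2],0],[-0.2,[0.1,-0.1,0.2],0],[-0.4,[0.1,-0.1,0.2],0],[-0.6,[0.1,-0.1,0.2],0],[-0.6,[0.1,-0.1,0.2],0],[-0.6,[0.1,-0.1,0.2],0],[-0.6,[0.1,-0.1,0.2],0]]' 6; python3 go.py 593.7 -169.6 32 1.5;python3 -m creep '[[-0.6,[0,0,-2],0],[-0.6,[0,0,-6],0],[-0.6,[0,0,-10],0],[-0.6,[0,0,-14],0],[-0.6,[0,0,-14],0],[-0.6,[0,0,-14],0]]'; python3 go.py 499.2 290.5 172 1.69
```

```text
clock: 19.45
eef_pos: [593.4, -169.6, 31.4]
eef_rot: [-3.142, 0.0, 1.498]
wrist_force: [0.7, -0.1, 0.1]
finger_gap: 23.9
finger_force: 6.0
shift cm [ 0.    0.03 -0.06] turn -0.02 | at [ 593.4 -169.6   31.4] psi 1.498
clock: 20.05
eef_pos: [593.5, -169.6, 171.9]
eef_rot: [3.14, 0.0, 1.498]
wrist_force: [-0.5, -0.6, -1.2]
finger_gap: 23.6
finger_force: 6.0
shift cm [ 4.521e+01 -1.273e+01 -4.000e-02] turn -2.19 | at [ 593.5 -169.6  171.9] psi 1.498
```

```bash
python3 -m creep '[[-0.6,[2,-1,-1],0],[-0.6,[7,-3,-2],0],[-0.6,[45.2,-12.7,-2],-2.2],[-0.6,[45.2,-12.7,-2],-2.2],[-0.6,[45.2,-12.7,-2],-2.2],[-0.6,[45.2,-12.7,-2],-2.2],[-0.6,[45.2,-12.7,-2],-2.2],[-0.6,[45.2,-12.7,-2],-2.2],[-0.6,[45.2,-12.7,-2],-2.2],[-0.6,[45.2,-12.7,-2],-2.2],[-0.6,[45.2,-12.7,-2],-2.2],[-0.6,[45.2,-12.7,-2],-2.2]]'; python3 -m creep '[[-0.6,[0,0,0],0],[-0.6,[0,0,6],0],[-0.6,[0,0,11],0],[-0.6,[0,0,13],0],[-0.6,[0,0,13],0],[-0.6,[0,0,13],0]]'; python3 go.py 499 290.8 37 1.69
```

```text
clock: 21.25
eef_pos: [498.6, 290.8, 189.7]
eef_rot: [-3.139, 0.001, 1.692]
wrist_force: [0.8, -0.9, -0.9]
finger_gap: 23.7
finger_force: 6.0
clock: 21.85
eef_pos: [500.1, 289.6, 62.4]
eef_rot: [3.141, -0.0, 1.689]
wrist_force: [-0.4, 0.3, 0.1]
finger_gap: 24.0
finger_force: 6.0
shift cm [ 0.13 -0.09  2.54] turn -0.01 | at [500.1 289.6  62.4] psi 1.689
```

```bash
python3 -m creep '[[-0.6,[0.1,-0.1,1],0],[-0.6,[0.1,-0.1,2],0],[-0.6,[0.1,-0.1,2.5],0],[-0.6,[0.1,-0.1,2.55],0],[-0.6,[0.1,-0.1,2.55],0],[-0.6,[0.1,-0.1,2.55],0]]'; python3 go.py 499 290.8 36 1.69; python3 -m creep '[[-0.6,[0,0,0.05],0],[-0.5,[0,0,0.05],0],[-0.4,[0,0,0.05],0],[-0.2,[0,0,0.05],0],[-0.1,[0,0,0.05],0],[-0.1,[0,0,0.05],0],[-0.1,[0,0,-2],0],[-0.1,[0,0,-6],0],[-0.1,[0,0,-11],0],[-0.1,[0,0,-15],0],[-0.1,[0,0,-15],0],[-0.1,[0,0,-15],0]]'; python3 go.py 678 47 190 1.5
```

```text
clock: 22.45
eef_pos: [498.4, 291.3, 36.2]
eef_rot: [3.141, -0.0, 1.691]
wrist_force: [0.4, 0.3, -0.0]
finger_gap: 24.1
finger_force: 6.0
shift cm [-0.06  0.06  0.02] turn 0.01 | at [498.4 291.3  36.2] psi 1.691
clock: 23.65
eef_pos: [498.3, 291.3, 186.3]
eef_rot: [3.14, -0.0, 1.69]
wrist_force: [0.0, 0.6, -0.8]
finger_gap: 42.6
finger_force: 0.0
shift cm [-26.4   14.92  -0.36] turn 2.18 | at [498.3 291.3 186.3] psi 1.69
```

```bash
python3 -m creep '[[-0.1,[-23.2,-0.6,-2],0],[-0.1,[-23.2,-0.6,-2],0],[-0.1,[-23.2,-0.6,-2],0],[-0.1,[-23.2,-0.6,-2],0],[-0.1,[-23.2,-0.6,-2],0],[-0.1,[-26.4,14.9,-2],2.2],[-0.1,[-26.4,14.9,-2],2.2],[-0.1,[-26.4,14.9,-2],2.2],[-0.1,[-26.4,14.9,-2],2.2],[-0.1,[-26.4,14.9,-2],2.2],[-0.1,[-26.4,14.9,-2],2.2],[-0.1,[-26.4,14.9,-2],2.2]]'; python3 go.py 678 47 130 1.5; python3 - <<'E'
from h import *
import pickle
p=cam("wrist");a=manip.camera("wrist")[:,:,::-1]
pickle.dump((p,a),open("w7.pkl","wb"));crop(a,80,40,480,400,1.6,"pics/w7.png")
E
```

```text
clock: 24.85
eef_pos: [676.9, 47.2, 206.0]
eef_rot: [-3.141, 0.0, 1.499]
wrist_force: [0.7, -0.0, 0.1]
finger_gap: 42.0
finger_force: 0.0
shift cm [-0.01  0.12  7.6 ] turn -0.01 | at [676.9  47.2 206. ] psi 1.499
```

View pics/w7.png

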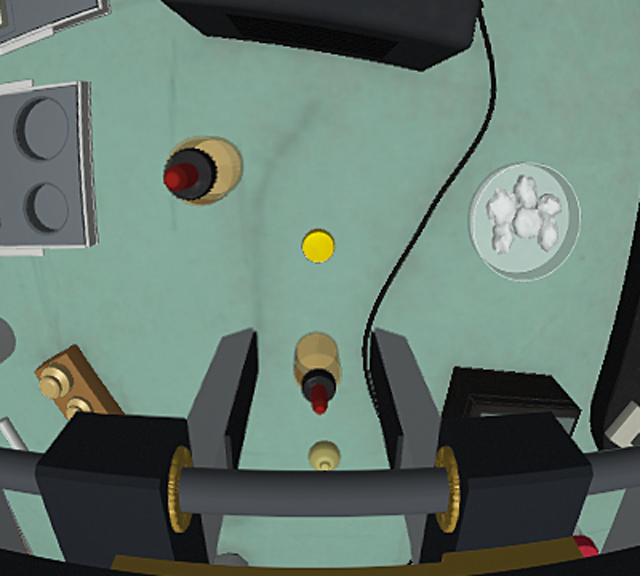

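The yellow cap is at (318,246), midway between the big bottle A at (205,170) and bottle B at (317,365). The black box edge is at the top, (430,70).

```bash
python3 - <<'E'
from h import *
import pickle
p,_=pickle.load(open("w7.pkl","rb"));f=lambda u,v,z:at(p,(80+(u+.5)/1.6-.5,40+(v+.5)/1.6-.5),z).round(1)
print("cap",f(318,245.5,23),"box edge",f(425,70,0),f(425,70,120),"bottle base",f(318,352,0),"tip",f(320,406,94),"collar",f(319,388,67))
E
python3 -m creep '[[-0.1,[0,0.1,4],0],[-0.1,[0,0.1,8],0],[-0.1,[0,0.1,11],0],[-0.1,[0,0.1,12],0],[-0.1,[0,0.1,12],0],[-0.1,[0,0.1,12],0]]' 6;  python3 go.py 678 47 29.5 1.5
```

```text
cap [679.   49.2  23. ] box edge [763.6 167.    0. ] [737.2 154.7 120. ] bottle base [672.8 -40.9   0. ] tip [673.8 -34.4  94. ] collar [673.3 -36.5  67. ]
clock: 25.5
eef_pos: [679.4, 47.0, 88.2]
eef_rot: [3.139, -0.0, 1.499]
wrist_force: [0.4, -0.9, -0.0]
finger_gap: 42.3
finger_force: 0.0
shift cm [-0.01 -0.16  5.87] turn -0.02 | at [679.4  47.   88.2] psi 1.499
```

```bash
python3 -m creep '[[-0.1,[0.1,-0.1,3],0],[-0.1,[0.1,-0.1,5],0],[-0.1,[0.1,-0.1,5.8],0],[-0.1,[0.1,-0.1,5.8],0],[-0.1,[0.1,-0.1,5.8],0],[-0.1,[0.1,-0.1,5.8],0]]' 6;  python3 go.py 678.5 48 29.5 1.5
```

```text
clock: 26.1
eef_pos: [678.6, 48.0, 29.7]
eef_rot: [3.139, -0.0, 1.498]
wrist_force: [0.4, 0.4, 0.7]
finger_gap: 42.3
finger_force: 0.0
shift cm [ 0.   -0.01  0.02] turn -0.02 | at [678.6  48.   29.7] psi 1.498
```

```bash
python3 -m creep '[[-0.3,[0,0,0],0],[-0.5,[0,0,0],0],[-0.7,[0,0,0],0],[-0.7,[0,0,0],0],[-0.7,[0,0,0],0],[-0.7,[0,0,0],0]]' 6; python3 go.py 678.5 48 29.5 1.5; python3 -m creep '[[-0.7,[0,0,-2],0],[-0.7,[0,0,-6],0],[-0.7,[0,0,-10],0],[-0.7,[0,0,-15],0],[-0.7,[0,0,-15],0],[-0.7,[0,0,-15],0]]'; python3 go.py 476.8 93.4 180 1.5
```

```text
clock: 26.7
eef_pos: [677.9, 48.0, 28.2]
eef_rot: [3.141, -0.0, 1.499]
wrist_force: [-0.6, 0.1, 2.4]
finger_gap: 22.0
finger_force: 6.0
shift cm [ 0.01  0.06 -0.13] turn -0.02 | at [677.9  48.   28.2] psi 1.499
clock: 27.3
eef_pos: [678.0, 48.0, 178.7]
eef_rot: [3.14, -0.0, 1.498]
wrist_force: [0.9, 0.9, -0.9]
finger_gap: 22.1
finger_force: 6.0
shift cm [  3.08 -20.39  -0.17] turn -0.02 | at [678.   48.  178.7] psi 1.498
```

```bash
python3 -m creep '[[-0.7,[3.1,-20.4,0],0],[-0.7,[3.1,-20.4,0],0],[-0.7,[3.1,-20.4,0],0],[-0.7,[3.1,-20.4,0],0],[-0.7,[3.1,-20.4,0],0],[-0.7,[3.1,-20.4,0],0],[-0.7,[3.1,-20.4,4],0],[-0.7,[3.1,-20.4,8],0],[-0.7,[3.1,-20.4,12],0],[-0.7,[3.1,-20.4,12],0],[-0.7,[3.1,-20.4,12],0],[-0.7,[3.1,-20.4,12],0]]';  python3 go.py 476.8 93.4 34.5 1.5
```

```text
clock: 28.5
eef_pos: [478.0, 93.6, 59.6]
eef_rot: [3.139, -0.0, 1.498]
wrist_force: [-0.5, -0.5, -0.5]
finger_gap: 22.4
finger_force: 6.0
shift cm [-0.03 -0.12  2.51] turn -0.02 | at [478.   93.6  59.6] psi 1.498
```

```bash
python3 -m creep '[[-0.7,[0,-0.1,1],0],[-0.7,[0,-0.1,2],0],[-0.7,[0,-0.1,2.5],0],[-0.7,[0,-0.1,2.5],0],[-0.7,[0,-0.1,2.5],0],[-0.7,[0,-0.1,2.5],0]]';  python3 go.py 476.8 93.4 34.5 1.5; python3 -m creep '[[-0.6,[0,0,0],0],[-0.5,[0,0,0],0],[-0.4,[0,0,0],0],[-0.2,[0,0,0],0],[-0.2,[0,0,0],0],[-0.2,[0,0,-1],0],[-0.1,[0,0,-4],0],[-0.1,[0,0,-9],0],[-0.1,[0,0,-14],0],[-0.1,[0,0,-17],0],[-0.1,[0,0,-17],0],[-0.1,[0,0,-17],0]]'; python3 go.py 672 -38.7 205 1.5
```

```text
clock: 29.1
eef_pos: [475.5, 93.7, 33.0]
eef_rot: [-3.142, -0.0, 1.498]
wrist_force: [-0.5, -0.4, 0.2]
finger_gap: 21.8
finger_force: 6.2
shift cm [-0.02  0.13 -0.15] turn -0.02 | at [475.5  93.7  33. ] psi 1.498
clock: 30.3
eef_pos: [475.2, 93.7, 203.1]
eef_rot: [3.142, -0.0, 1.499]
wrist_force: [0.6, 0.1, -0.7]
finger_gap: 42.1
finger_force: 0.0
shift cm [-11.78  20.59  -0.19] turn -0.02 | at [475.2  93.7 203.1] psi 1.499
```

```bash
python3 -m creep '[[0.3,[-11.8,20.6,0],0],[0.3,[-11.8,20.6,0],0],[0.3,[-11.8,20.6,0],0],[0.3,[-11.8,20.6,0],0],[0.3,[-11.8,20.6,0],0],[0.3,[-11.8,20.6,0],0],[0.3,[-11.8,20.6,0],0],[0.3,[-11.8,20.6,0],0],[0.3,[-11.8,20.6,4],0],[0.3,[-11.8,20.6,6],0],[0.3,[-11.8,20.6,6],0],[0.3,[-11.8,20.6,6],0]]';  python3 go.py 672.3 -38.8 36 1.5
```

```text
clock: 31.5
eef_pos: [672.4, -38.3, 144.2]
eef_rot: [3.141, 0.0, 1.499]
wrist_force: [-0.4, -0.1, 0.7]
finger_gap: 61.2
finger_force: 0.0
shift cm [-5.000e-02 -1.000e-02  1.082e+01] turn -0.01 | at [672.4 -38.3 144.2] psi 1.499
```

```bash
python3 -m creep '[[0.3,[-0.05,0,3],0],[0.3,[-0.05,0,6],0],[0.3,[-0.05,0,9],0],[0.3,[-0.05,0,10.5],0],[0.3,[-0.05,0,10.8],0],[0.3,[-0.05,0,10.8],0],[0.3,[-0.05,0,10.8],0],[0.3,[-0.05,0,10.8],0]]' 10;  python3 go.py 672.3 -38.8 36 1.5
```

```text
clock: 32.3
eef_pos: [673.1, -39.5, 36.5]
eef_rot: [3.139, 0.0, 1.499]
wrist_force: [0.6, 0.8, 0.8]
finger_gap: 61.2
finger_force: 0.0
shift cm [ 0.06 -0.09  0.05] turn -0.02 | at [673.1 -39.5  36.5] psi 1.499
```

```bash
python3 -m creep '[[0.1,[0.05,-0.1,0.1],0],[-0.1,[0.05,-0.1,0.1],0],[-0.2,[0.05,-0.1,0.1],0],[-0.4,[0.05,-0.1,0.1],0],[-0.5,[0.05,-0.1,0.1],0],[-0.5,[0.05,-0.1,0.1],0],[-0.5,[0.05,-0.1,0.1],0]]' 10; python3 go.py 672.3 -38.8 36 1.5; python3 -m creep '[[-0.5,[0,0,-2],0],[-0.5,[0,0,-6],0],[-0.5,[0,0,-10],0],[-0.5,[0,0,-15],0],[-0.5,[0,0,-15],0],[-0.5,[0,0,-15],0],[-0.5,[0,0,-15],0]]'; python3 go.py 481.5 153 185 1.5
```

```text
clock: 33.0
eef_pos: [671.5, -38.8, 34.0]
eef_rot: [3.141, -0.0, 1.498]
wrist_force: [-1.2, 0.8, 1.0]
finger_gap: 33.3
finger_force: 10.0
shift cm [ 0.01  0.08 -0.2 ] turn -0.02 | at [671.5 -38.8  34. ] psi 1.498
clock: 33.7
eef_pos: [670.9, -38.8, 182.3]
eef_rot: [-3.139, -0.0, 1.498]
wrist_force: [-0.3, -0.7, -0.4]
finger_gap: 33.4
finger_force: 10.0
shift cm [ 17.76 -20.28  -0.22] turn -0.02 | at [670.9 -38.8 182.3] psi 1.498
```

```bash
python3 -m creep '[[-0.5,[2,-2,0],0],[-0.5,[17.8,-20.3,0],0],[-0.5,[17.8,-20.3,0],0],[-0.5,[17.8,-20.3,0],0],[-0.5,[17.8,-20.3,0],0],[-0.5,[17.8,-20.3,0],0],[-0.5,[17.8,-20.3,0],0],[-0.5,[17.8,-20.3,0],0],[-0.5,[17.8,-20.3,4],0],[-0.5,[17.8,-20.3,8],0],[-0.5,[17.8,-20.3,11.5],0],[-0.5,[17.8,-20.3,11.5],0]]'; python3 -m creep '[[-0.5,[0,0,0],0],[-0.5,[0,0,0],0]]'; python3 go.py 481.5 153 38.5 1.5
```

```text
clock: 34.9
eef_pos: [480.1, 151.8, 64.4]
eef_rot: [-3.134, 0.003, 1.497]
wrist_force: [-0.9, -0.2, -0.0]
finger_gap: 33.1
finger_force: 10.0
clock: 35.1
eef_pos: [483.1, 153.2, 70.6]
eef_rot: [3.139, -0.001, 1.498]
wrist_force: [-0.7, 0.3, 0.1]
finger_gap: 33.2
finger_force: 10.0
shift cm [-0.04 -0.17  3.21] turn -0.02 | at [483.1 153.2  70.6] psi 1.498
```

```bash
python3 -m creep '[[-0.5,[0,-0.1,1],0],[-0.5,[0,-0.1,2],0],[-0.5,[0,-0.1,2.8],0],[-0.5,[0,-0.1,3],0],[-0.5,[0,-0.1,3],0],[-0.5,[0,-0.1,3],0],[-0.5,[0,-0.1,3],0]]';  python3 go.py 481.5 153 38.5 1.5
```

```text
clock: 35.8
eef_pos: [481.1, 153.5, 39.2]
eef_rot: [3.141, -0.0, 1.499]
wrist_force: [-0.2, 0.2, 0.0]
finger_gap: 33.3
finger_force: 10.0
shift cm [-0.05  0.05  0.07] turn -0.02 | at [481.1 153.5  39.2] psi 1.499
```

Release gently and retreat straight up, well above the bottle, then look.

```bash
python3 -m creep '[[-0.5,[0,0,0.07],0],[-0.3,[0,0,0.07],0],[-0.2,[0,0,0.07],0],[0,[0,0,0.07],0],[0.1,[0,0,0.07],0],[0.1,[0,0,0.07],0],[0.1,[0,0,-3],0],[0.1,[0,0,-8],0],[0.1,[0,0,-13],0],[0.1,[0,0,-18],0],[0.1,[0,0,-20],0],[0.1,[0,0,-20],0]]'; python3 -m creep '[[0.1,[-9,8,0],0],[0.1,[-9,8,-3],0],[0.1,[-9,8,-3],0],[0.1,[-9,8,-3],0],[0.1,[-9,8,-3],0]]'; python3 - <<'E'
from h import *
import pickle
p=cam("wrist");a=manip.camera("wrist")[:,:,::-1];b=manip.camera("side")[:,:,::-1]
pickle.dump((p,a),open("w8.pkl","wb"))
A=cv2.resize(a[30:240,40:320],(560,420),interpolation=cv2.INTER_CUBIC);B=cv2.resize(b[110:250,140:220],(240,420),interpolation=cv2.INTER_CUBIC)
cv2.imwrite("pics/w8.png",np.hstack([A,B]))
E
```

```text
clock: 37.0
eef_pos: [481.8, 153.7, 242.1]
eef_rot: [3.136, -0.002, 1.499]
wrist_force: [-0.4, 0.5, -0.5]
finger_gap: 51.7
finger_force: 0.0
clock: 37.5
eef_pos: [553.8, 57.8, 267.3]
eef_rot: [-3.139, 0.0, 1.498]
wrist_force: [-0.5, 0.6, -0.2]
finger_gap: 51.8
finger_force: 0.0
```

View pics/w8.png

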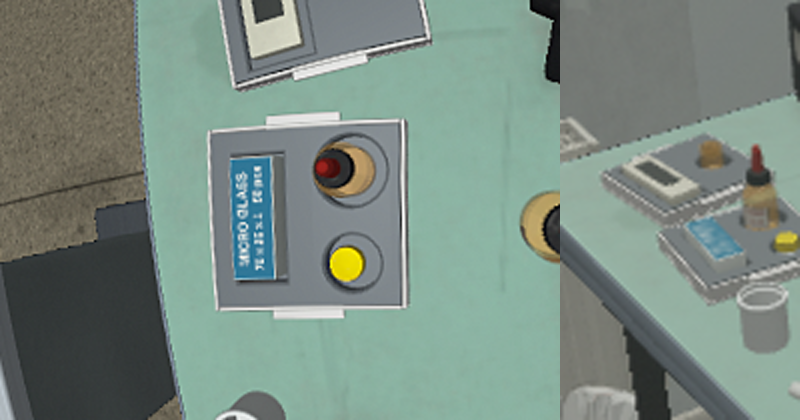

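All five items are seated and upright: carton in the slot, bottle (345,170) and yellow cap (347,264) in their wells, plate in its recess, and the amber vial standing in the count well in the side view. The cup is untouched.

```bash
python3 -m creep '[[0.1,[0,0,0],0],[0.1,[0,0,0],0],[0.1,[0,0,0],0]]' >/dev/null; python3 - <<'E'
from h import *
import pickle
p,_=pickle.load(open("w8.pkl","rb"));f=lambda u,v,z:at(p,(40+(u+.5)/2-.5,30+(v+.5)/2-.5),z).round(1)
print("cap",f(347,264,27),"well",f(353.5,262,19),"pack",f(254,217,30))
print(manip.sign_off())
E
```

```text
cap [475.4  94.   27. ] well [478.2  94.   19. ] pack [418.2 130.8  30. ]
the job is handed in; nothing more can be done
None
```

Both kits are made up and the job was handed in at about 38 s of the 144 s; the last pictures show all five items upright in their recesses and the cup in place, the bulb was not approached, and the hand-in gave no verdict.

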